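# Load the label printer

## Robot

A 7-joint arm with a two-finger parallel gripper is mounted at the origin on the work surface. World frame = base frame: x ahead of the robot, y to its left, z up, the work surface at z = 0. Lengths are in m, angles in degrees, forces in N, time in s.
With the tool pointing down it reaches from about 0.425 to 1.025 m from the base axis. Payload 3.6 kg.
Tool frame: the origin (TCP) lies at the very end of the fingers, on their centre line; the grasp point (between the pads) lies 19 mm behind it; z points along the fingers, y is the direction in which the jaws open and shut (so a half turn about z gives the same grasp; the last joint's range is limited). The gripper opens to 85 mm and grips with 20 to 120 N. Pads are 22 mm wide; open, the fingers measure 114 mm over their backs; the gripper's body (76 mm by 85 mm) begins 54 mm behind the grasp point. The pads swing forward as they close: fully open they stand 13 mm farther back than shut.
Start: joints at [69.815, 33.873, 2.773, 92.16, -1.908, 54.013, -1.931], TCP at [0.186, -0.701, 0.231] pointing down, gripper open.
Joint ranges: [-153.93, 153.93], [-27.13, 128.08], [-72.61, 78.16], [10.71, 143.7], [-87.88, 267.88], [4.46, 118.87], [-176.78, 176.78]. Speed limits (degrees/s): [147.25, 147.25, 180, 180, 180, 180, 180].

## Interface

Orientations are given as [roll, pitch, yaw] about the fixed x, y, z axes, in that order (R = Rz(yaw) Ry(pitch) Rx(roll)).
In Python, from bench import sensors, camera, get_calibration, ticket gives the robot as it stands.
- The arm moves only by the shell command python3 -m jog 'ROWS' [OPENING] [FORCE]. ROWS is JSON, a list of rows, each a list of 4 numbers: the shift along the tool's x, y, z each as a share of 50 mm, from -1 to 1, then the turn about the tool's z as a share of 0.1 rad, from -1 to 1. A call has 1 to 12 rows; each row shifts and turns the pose as measured when the row begins, along the tool's axes as they then stand; what a row does not reach is not made up. A row lasts 1/8 s, in which the tool goes at most 62.5 mm and 10.7 degrees, less where a joint would pass 70% of its speed; a pose out of reach is approached as far as the arm can. A call with a number of a shift or a turn outside -1 to 1 is refused whole. A call with a gripper value outside its range is refused whole. OPENING is the gripper command: -1 is fully open, 1 is shut, values between are in proportion, set as the call begins (- or left out, the last holds). The fingers move at their own pace and stop on an object; FORCE is the grip in N (left out, the last holds). Time passes only in rows, so rows that do not move let the fingers close. It gives the time, the measured TCP pose, the force and the opening at its end, in the units of the state.
- sensors.state(): the state, without advancing time (a new reading comes with each control period).
- camera(name): name is "side" or "top" or "wrist"; returns (picture, depth): 420x560x3 uint8, blue, green, red; 420x560 float32, m along the optical axis (not along the pixel's ray), 0 where there is no reading.
- get_calibration(name): a dict with "fx", "fy", "cx", "cy" (pixels), "R" (3x3) and "t" (3): a world point X has camera coordinates R X + t. Camera axes: x right, y down, z forward; pixel columns grow to the right and rows downward; lengths in m; the calibration is good to about 2 mm. A picture is of the moment at which its call begins: read the wrist's pose just before it. get_calibration takes no time and is no camera call; for the wrist camera it gives the pose at the moment of the call.
- ticket.finish_job(): hands the job in, once; it reports no verdict.
The state is a dict: "time": time; "q": joint angles; "joint_velocities": joint speeds; "tau": joint torques, N m; "tool_pos": TCP position; "ee_rot": TCP orientation; "wrist_force": force on the tool from outside, world axes, zero at the start; "torque": the same for the moment, N m; "grip_width": finger opening in m.
Only numpy, scipy, OpenCV 4.12 (cv2) and the standard library are available. Lean on these libraries where they do the work, as an engineer would, in place of code of your own. Each camera call takes 0.05 s, during which the arm holds its last target. There are 200 camera calls.

## Task

Load the black tape cassette into the label printer: press the orange thumb latch so that the cover springs up, lay the cassette flat on the floor of the bay with its white corner towards the steel print head, and press the cover down until the latch snaps it shut. Set the cassette in rather than dropping it, and leave the other things on the cart where they are.

Things in the scene. Friction and masses are not known exactly. Their poses are not given: they have to be found in the camera images.
- label_printer: dark grey desktop label printer, fixed. Origin on the table; +x from keyboard to back, +y to its left, z up. Case x -115 to 100, y -95 to 95 mm. Keyboard at x -115 to -46, 22 to 40 mm high, then a deck 45 mm high; light grey cover with clear window (x 0 to 92, 120 mm wide, top 61 mm high when shut) over the tape bay. Under it, at the well's back left (x 74, y 46), the steel print head
- bay_center (a point): on the label printer at x 46, y 0, z 43 mm, its axes: where the cassette's middle belongs. The bay, under the cover, is a well in the deck (x 12 to 80, y -56 to 56 mm, floor 33 mm above the table). Four 12 mm posts hold the cassette, lengthwise along x, at y -26 to 26 (3 mm play all round); between them, x 26 to 66, the well is free out to y +-56 for fingers
- bay_mouth_corner (a point): on the label printer at x 73, y 20, z 43 mm: where the cassette's white corner (point cassette_mouth) belongs
- cassette_center (a point): middle (10 mm above the underside) of the loose black tape cassette: a box 62 (x) x 46 (y) x 20 (z) mm, about 45 g, lying flat on the table, two grey spool discs on top. Loaded right, its axes agree with the label printer's. Grip it across its 46 mm width at mid-length, and set it into the bay so
- cassette_mouth (a point): the cassette's white tape-mouth corner (10 x 9 mm), at x +27, y +20 mm from the cassette's middle, 10 mm above its underside
- latch_pad (a point): middle of the top of the orange thumb pad, 20 (x) x 28 (y) mm, 51 mm above the table at rest, at x -32, y 0 mm on the label printer, in front of the cover, over a 34 mm wide recess. Press it straight down: it rocks, and its hook (x -12 to -2 mm, top 68 mm above the table) draws forward off the cover
- latch (a joint): rocking angle of the thumb latch, rad: 0 at rest, 0.34 at its stop (pad about 8 mm down). Frees the cover at about 0.13 (pad about 3 mm down); takes 1.5 to 4 N, springs back when let go
- cover (a joint): opening angle of the cover, rad: 0 shut and latched (rests at 0 to 0.01), 1.85 sprung up, leaning back. Freed, it springs up in about 1 s and stays up. To shut it, push its front edge over from behind and down (1 to 2 N); the last 10 mm take 3 to 8 N on its front, until the hook snaps over it at 0 (it gives 1.5 mm more, to -0.02). Unless snapped it springs up again
- cover_hinge (a point): middle of the cover's hinge line (along the label printer's y), on the label printer at x 90, y 0, z 47 mm
- cover_press (a point): point on the outer face of the cover, on its centre line, 12 mm in from its front edge: 78 mm in front of and 14 mm above the hinge line when shut; it turns with the cover (78 mm along the cover, 14 mm out from it). Its z axis is the outward normal
- stapler: chrome stapler, 140 x 38 x 55 mm, origin under its middle; leave it
- sharpener: yellow plastic pencil sharpener, 50 x 26 x 26 mm, origin under its middle; leave it
- binder_clip: stainless spring binder clip, 55 x 41 x 26 mm with its wire arms, origin under its middle; leave it
- pen_pot: dark steel pen pot, 80 mm across, 98 mm high, with pens; leave it
- glue_stick: white glue stick, upright, 26 mm across, 92 mm high; leave it
Things that resemble listed ones, but are neither listed nor needed, are in the scene too. Leave any green look-alike of the part that bears cassette_center alone.

How it is judged (in metres and radians):
On the way, in this order (a step that is already met when the one before it is completed fails the run):
1. the thumb latch is pressed (value of joint latch above 0.1 rad).
2. the cover has sprung up (value of joint cover above 1.6 rad), for 0.1 s.
3. the cassette lies in the open bay, let go (horizontal distance between cassette_center and bay_center below 0.006 m and horizontal distance between cassette_mouth and bay_mouth_corner below 0.009 m and z of cassette_center in the frame of bay_center below 0.002 m and angle between cassette_center's own z axis and vertical below 0.06 rad and contact force between cassette and the fingers below 0.05 N and value of joint cover above 1.2 rad), for 0.2 s.
At the end, for the whole second after the job is handed in: the cover is shut and held by the latch (cover below 0.03 rad, latch back at rest, below 0.05 rad) and the cassette lies flat on the bay floor (middle within 6 mm across and 2 mm in height of its place, tilt under 0.06 rad), its white corner within 9 mm of its place at the print head (value of joint cover below 0.03 rad and value of joint latch below 0.05 rad and horizontal distance between cassette_center and bay_center below 0.006 m and horizontal distance between cassette_mouth and bay_mouth_corner below 0.009 m and z of cassette_center in the frame of bay_center below 0.002 m and angle between cassette_center's own z axis and vertical below 0.06 rad); the robot touches nothing.
It fails at once if the cassette is dropped (falls faster than 0.6 m/s while not held) (linear speed of cassette above 0.6 m/s and contact force between cassette and the fingers below 0.05 N).
It fails at once if another thing on the cart is moved by more than 20 mm (distance of any of stapler, sharpener, binder_clip, pen_pot, glue_stick from where it was at the start of the episode above 0.02 m).
It also fails if it takes over 67 s, if anything falls off the work surface, if the arm or the gripper's body presses on something with over 40 N, if the wrist force passes 120 N, or if a joint passes its speed limit or range.

## Working session

There is one attempt and no reset: what is moved stays moved. The work goes in short steps, Python scripts to look and compute and a shell command to move; the robot and the scene stay as the last step left them, time stands still between calls to the robot, and variables do not carry over. Pictures are saved under pics/ and viewed, about 8 in all and at most 12, crops included, and the job is handed in when it is done.

```bash
mkdir -p pics; ls; cat > h.py <<'E'
import numpy as np, cv2
from bench import sensors, camera, get_calibration, ticket
def snap(name, tag):
    K=get_calibration(name); im,d=camera(name)
    cv2.imwrite(f'pics/{tag}.png',im); np.savez(f'pics/{tag}.npz',d=d,im=im,**{k:np.array(v) for k,v in K.items()})
    return im,d,K
def load(tag):
    z=np.load(f'pics/{tag}.npz'); return z['im'],z['d'],z
def cloud(d,K):
    v,u=np.mgrid[:d.shape[0],:d.shape[1]]
    P=np.stack([(u-K['cx'])/K['fx']*d,(v-K['cy'])/K['fy']*d,d],-1)
    return (P-np.array(K['t']))@np.array(K['R'])   # R^T (P-t)
E
python3 - <<'E'
from h import *
print(sensors.state())
for n in('top','side'):
    im,d,K=snap(n,n+'0'); print(n,K['fx'],-np.array(K['R']).T@K['t'])
E
```

```text
pics
{'time': 0.0, 'q': array([69.81462064, 33.92449709,  2.76650737, 92.23791309, -1.90930561,
       54.00949605, -1.93237069]), 'joint_velocities': array([-0.1212922 , -0.01791027, -0.00690132,  0.0161185 , -0.03542664,
        0.02689135,  0.0516586 ]), 'tau': array([-2.77259960e-04, -5.48696101e+01,  1.54641755e+00, -1.98123497e+01,
        9.35938413e-03,  8.94312485e-03,  1.83427481e-06]), 'tool_pos': array([ 0.18535319, -0.70005147,  0.23014616]), 'ee_rot': array([-1.79874321e+02,  5.53530287e-03,  1.48312152e+01]), 'wrist_force': array([-0.01781183,  0.03681368, -0.25641268]), 'torque': array([-0.0367527 ,  0.03414468, -0.03714204]), 'grip_width': 0.08545104454706279}
top 539.930952467882 [0.3375683  0.03578931 1.48796959]
side 415.45468540629616 [ 0.26719808 -0.68918043  0.54729999]
```

View pics/top0.png

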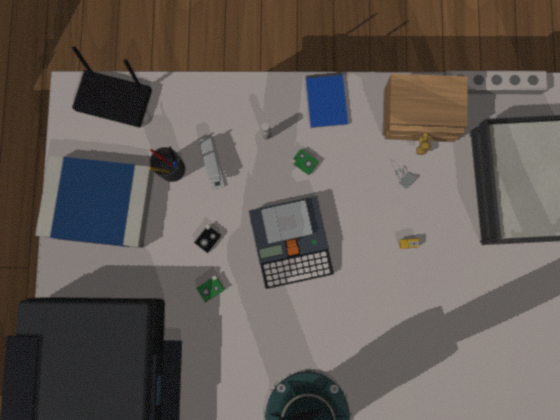

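View pics/side0.png

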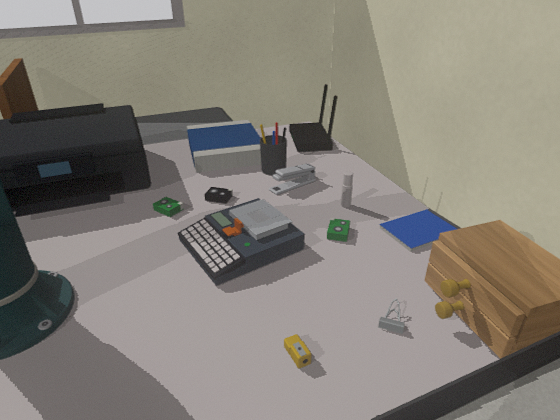

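The top view shows the printer at (290,243) with its orange latch at (292,246). Three cassette-like boxes are visible: black (207,238), green (306,161) and green (210,289). Only the black one fits the description. I'll confirm it in an enlarged crop and measure.

```bash
python3 - <<'E'
from h import *
im,d,K=load('top0'); P=cloud(d,K)
print(np.round(K['R'],3).tolist())
a=cv2.resize(im[215:262,180:235],None,fx=7,fy=7,interpolation=cv2.INTER_CUBIC)
b=cv2.resize(im[190:295,240:340],None,fx=4,fy=4,interpolation=cv2.INTER_CUBIC)
a=cv2.copyMakeBorder(a,0,max(0,b.shape[0]-a.shape[0]),0,5,0); b=cv2.copyMakeBorder(b,0,max(0,a.shape[0]-b.shape[0]),0,0,0)
cv2.imwrite('pics/crop1.png',np.clip(np.hstack([a,b])*1.5,0,255).astype(np.uint8))
for n,(u,v) in dict(cass=(207,238),table=(230,260),or_=(292,246),cover=(288,218),base=(308,400),green=(306,161)).items(): print(n,P[v,u].round(4),im[v,u])
# cassette points by height
def rect(mask):
    q=P[mask]; r=cv2.minAreaRect((q[:,:2]*1000).astype(np.float32)); print('n',mask.sum(),'rect',np.round(r[0],1),np.round(r[1],1),round(r[2],1),'z',np.percentile(q[:,2],[10,50,90]).round(4))
    return r
m=np.zeros(d.shape,bool); m[222:256,190:228]=1
rect(m&(P[...,2]>.013)&(P[...,2]<.03))
hsv=cv2.cvtColor(im,cv2.COLOR_BGR2HSV)
m2=np.zeros(d.shape,bool); m2[190:295,240:340]=1
mo=m2&(hsv[...,0]<16)&(hsv[...,1]>170)&(hsv[...,2]>90); print(P[mo].mean(0).round(4)); rect(mo)
rect(m2&(P[...,2]>.012)&(P[...,2]<.09))
rect(m2&(P[...,2]>.055)&(P[...,2]<.066))
for n in ('white',):
    mw=m&(hsv[...,2]>120)&(hsv[...,1]<60)&(P[...,2]>.014); print(np.argwhere(mw).tolist()[:40]);print(P[mw].mean(0).round(4))
E
```

```text
[[0.011, -1.0, -0.019], [-0.991, -0.008, -0.135], [0.135, 0.02, -0.991]]
cass [0.4631 0.2773 0.0175] [10 10 11]
table [0.4045 0.2147 0.0006] [125 128 135]
or_ [0.4413 0.0442 0.0479] [ 31  67 126]
cover [0.515  0.0555 0.0596] [114 114 117]
base [0.0652 0.0019 0.1424] [20 15 10]
green [0.6785 0.0077 0.0261] [59 73 59]
n 381 rect [462.  277.8] [47.6 62. ] 53.8 z [0.0164 0.0209 0.0251]
[0.437  0.0441 0.0626]
n 140 rect [398.5  35. ] [118.4  28.3] 12.8 z [0.045  0.0513 0.066 ]
n 5680 rect [453.9  48.4] [217.2 190.7] 12.8 z [0.0319 0.0454 0.0629]
n 1419 rect [488.4  50.3] [132.  131.2] 13.0 z [0.0578 0.0614 0.0646]
[[225, 207], [225, 208], [226, 206], [226, 207], [226, 208], [226, 209], [227, 206], [227, 207], [227, 208], [228, 207], [233, 194], [238, 226], [242, 203], [242, 204], [242, 205], [243, 203], [243, 204], [243, 220], [249, 227]]
[0.4502 0.2282 0.33  ]
```

View pics/crop1.png

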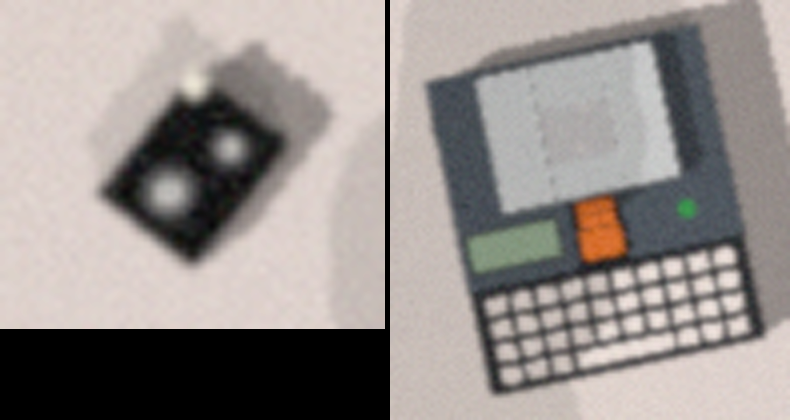

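Confirmed: the black cassette has its white corner at top pixel (207,227), giving centre (0.462, 0.278) and yaw about -36.5°. The printer origin is about (0.461, 0.050), yaw about 12.8°. Next I move above the latch, going round in front of the base.

```bash
cat >> h.py <<'E'
Y=np.deg2rad
def plan(target, yaw=None):
    """print tool-frame shift in units of 50 mm and turn in units of .1 rad to a world target"""
    s=sensors.state(); from scipy.spatial.transform import Rotation as Ro
    R=Ro.from_euler('xyz',s['ee_rot'],degrees=True).as_matrix()
    dl=R.T@(np.array(target)-s['tool_pos']); 
    turn=0 if yaw is None else -((yaw-s['ee_rot'][2]+180)%360-180)*np.pi/180/.1
    print('t',round(s['time'],2),'pos',s['tool_pos'].round(4),'rot',s['ee_rot'].round(1),'F',s['wrist_force'].round(1),'w',round(s['grip_width'],4),'| units',(dl/.05).round(2),'turn',round(turn,2))
E
python3 -m jog '[[0.81,-0.67,0,0.35],[0.81,-0.67,0,0],[0.81,-0.67,0,0],[0.81,-0.67,0,0],[0.81,-0.67,0,0],[0.81,-0.67,0,0],[0.81,-0.67,0,0]]' 1
python3 -m jog '[[0.34,-0.92,0,0],[0.34,-0.92,0,0],[0.34,-0.92,0,0],[0.34,-0.92,0,0],[0.34,-0.92,0,0],[0.34,-0.92,0,0],[0.34,-0.92,0,0],[0.34,-0.92,0,0]]'
python3 -c "
from h import *
plan([.44,.043,.25],12.8)
print(get_calibration('wrist'))
im,d,K=snap('wrist','w1')"
```

```text
time: 0.98
tool_pos: [0.4098, -0.4032, 0.2265]
ee_rot: [-179.8, 0.3, 12.1]
wrist_force: [0.4, -0.1, 1.0]
grip_width: -0.0
time: 1.98
tool_pos: [0.4671, -0.0009, 0.2263]
ee_rot: [-179.8, 0.2, 12.3]
wrist_force: [0.4, 0.3, -0.2]
grip_width: 0.0003
t 1.98 pos [ 0.4671 -0.0009  0.2263] rot [-179.8    0.2   12.3] F [ 0.4  0.3 -0.2] w 0.0003 | units [-0.35 -0.98 -0.47] turn -0.09
{'fx': 315.269094068335, 'fy': 315.269094068335, 'cx': 280.43666841495457, 'cy': 209.7476955619714, 'R': array([[ 0.21092411, -0.97749006, -0.00491938],
       [-0.94280786, -0.20476408,  0.26303043],
       [-0.25811694, -0.05084143, -0.964775  ]]), 't': array([-0.09812055,  0.4073042 ,  0.49407776])}
```

View pics/w1.png

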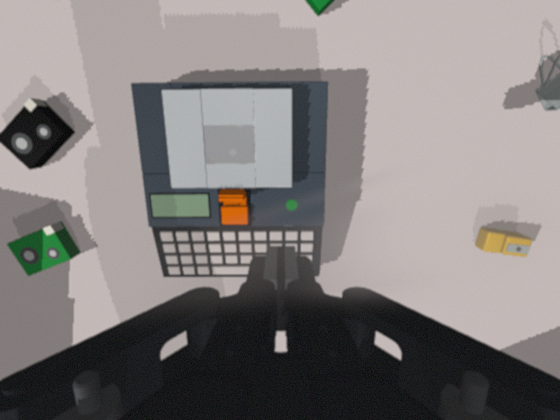

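The wrist view is clear: pad at (235,214), cover corners (163,90), (292,88), (292,187), (172,188), black cassette around (37,134). I refine from these.

```bash
cat >> h.py <<'E'
def ray(K,u,v,z):
    R=np.array(K['R']); c=-R.T@np.array(K['t']); r=R.T@np.array([(u-K['cx'])/K['fx'],(v-K['cy'])/K['fy'],1]); return c+r*(z-c[2])/r[2]
E
python3 - <<'E'
from h import *
im,d,K=load('w1'); P=cloud(d,K); hsv=cv2.cvtColor(im,cv2.COLOR_BGR2HSV)
def rect(m,t):
    m=m&(d>0); q=P[m]; r=cv2.minAreaRect((q[:,:2]*1000).astype(np.float32)); print(t,m.sum(),np.round(r[0],1),np.round(r[1],1),round(r[2],1),'z',np.percentile(q[:,2],[10,50,90]).round(4))
reg=np.zeros(d.shape,bool); reg[75:245,125:335]=1
z=P[...,2]
rect(reg&(z>.041)&(z<.05),'deck')
rect(reg&(z>.056)&(z<.066),'cover')
o=(hsv[...,0]<16)&(hsv[...,1]>170)&(hsv[...,2]>120)&reg
rect(o&(z<.055),'pad'); rect(o&(z>.055),'hook')
for u,v in [(163,90),(292,88),(292,187),(172,188)]: print(ray(K,u,v,.061).round(4))
c=np.zeros(d.shape,bool); c[90:180,0:85]=1
rect(c&(z>.016)&(z<.03),'cass')
m=c&(z>.016)&(hsv[...,2]>120)&(hsv[...,1]<60); print('white',[ray(K,u,v,.02).round(3).tolist() for u,v in [(31,105)]])
o=np.array([.4612,.0501]);R=lambda a:np.array([[np.cos(Y(a)),-np.sin(Y(a))],[np.sin(Y(a)),np.cos(Y(a))]])
for p in [(-32,0),(46,0),(90,0)]: print(p,(o+R(12.8)@np.array(p)/1000).round(4))
E
```

```text
deck 15150 [477.7  52.5] [168.9 190.2] 12.6 z [0.0434 0.0453 0.0464]
cover 12479 [501.5  58.1] [104.  119.3] 12.7 z [0.0605 0.0615 0.0625]
pad 602 [432.6  44.6] [27.5 33.7] 23.2 z [0.0466 0.051  0.0522]
hook 176 [453.9  47.1] [ 6.7 24.1] 12.6 z [0.0663 0.0677 0.0687]
[0.5384 0.126  0.061 ]
[0.5651 0.0104 0.061 ]
[ 0.4751 -0.0099  0.061 ]
[0.4488 0.1066 0.061 ]
cass 2626 [464.1 277. ] [47.9 63.3] 53.2 z [0.0193 0.0206 0.0217]
white [[0.495, 0.276, 0.02]]
(-32, 0) [0.43  0.043]
(46, 0) [0.5061 0.0603]
(90, 0) [0.549 0.07 ]
```

```bash
cat >> h.py <<'E'
O=np.array([.4615,.0489]); A=12.7
def pr(x,y,z): 
    a=Y(A); return [O[0]+(x*np.cos(a)-y*np.sin(a))/1000,O[1]+(x*np.sin(a)+y*np.cos(a))/1000,z/1000]
E
python3 -m jog '[[-0.35,-0.5,0.4,-0.07],[-0.3,-0.4,0.7,0],[0,0,0.8,0]]'
python3 -c "
from h import *
plan(pr(-33,0,75),12.7)"
```

```text
time: 2.4
tool_pos: [0.4291, 0.0488, 0.1325]
ee_rot: [-179.5, -0.5, 13.6]
wrist_force: [0.8, -0.4, -0.3]
grip_width: -0.0002
t 2.4 pos [0.4291 0.0488 0.1325] rot [-179.5   -0.5   13.6] F [ 0.8 -0.4 -0.3] w -0.0002 | units [-0.04  0.15  1.15] turn 0.16
```

```bash
python3 -m jog '[[-0.02,0.15,0.6,0.16],[0,0,0.55,0],[0,0,0,0]]'
python3 -c "
from h import *
plan(pr(-33,0,46),12.7)"
```

```text
time: 2.78
tool_pos: [0.4282, 0.0417, 0.0712]
ee_rot: [-179.4, -0.2, 12.8]
wrist_force: [-1.2, -0.4, 1.3]
grip_width: -0.0
t 2.77 pos [0.4282 0.0417 0.0712] rot [-179.4   -0.2   12.8] F [-1.2 -0.4  1.3] w -0.0 | units [0.02 0.01 0.5 ] turn 0.01
```

```bash
python3 -m jog '[[0.02,0,0.35,0],[0,0,0.1,0],[0,0,0.06,0],[0,0,0.02,0]]'
python3 -c "
from h import *
plan(pr(-33,0,46),12.7)"
```

```text
time: 3.28
tool_pos: [0.4286, 0.0417, 0.0471]
ee_rot: [-179.5, -0.2, 12.8]
wrist_force: [-1.2, 0.2, 3.7]
grip_width: 0.0002
t 3.27 pos [0.4286 0.0417 0.0471] rot [-179.5   -0.2   12.8] F [-1.2  0.2  3.7] w 0.0002 | units [0.01 0.   0.02] turn 0.01
```

```bash
python3 -m jog '[[0,0,0.04,0],[0,0,0.02,0],[0,0,0,0],[0,0,0,0],[0,0,0,0],[0,0,0,0],[0,0,0,0],[0,0,0,0]]'
python3 -c "
from h import *
plan(pr(-33,0,150),12.7)
im,d,K=snap('top','t1'); P=cloud(d,K); q=P[190:295,240:340]; print('max z near printer',np.sort(q[...,2].ravel())[-200::40])
cv2.imwrite('pics/t1c.png',cv2.resize(im[150:310,180:360],None,fx=3,fy=3))"
```

```text
time: 4.28
tool_pos: [0.4282, 0.0415, 0.0451]
ee_rot: [-179.5, -0.2, 12.8]
wrist_force: [-2.5, -0.5, 4.4]
grip_width: -0.0004
t 4.28 pos [0.4282 0.0415 0.0451] rot [-179.5   -0.2   12.8] F [-2.5 -0.5  4.4] w -0.0004 | units [ 0.03 -0.02 -2.1 ] turn 0.01
max z near printer [0.86043227 0.86082749 0.86119805 0.86169629 0.86310199]
```

View pics/t1c.png

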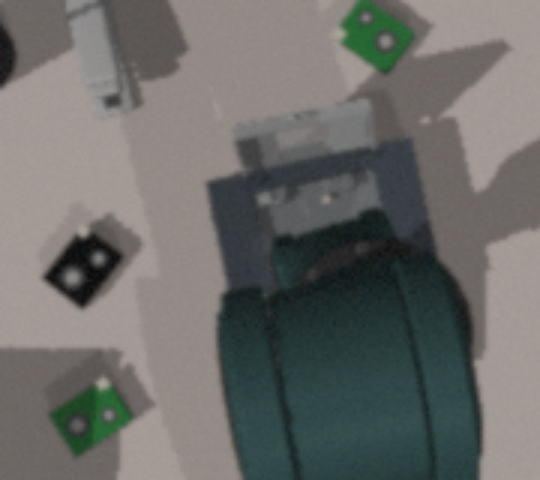

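The cover is up (top crop about (305,130)) and the bay is visible. I lift, then go to the cassette and open the gripper.

```bash
python3 -m jog '[[0,0,-1,0],[0,0,-1,0],[0.34,-0.89,-0.1,0],[0.34,-0.89,0,0],[0.34,-0.89,0,0],[0.34,-0.89,0,0],[0.34,-0.89,0,0]]' -1
python3 -m jog '[[0,0,0,0.96],[0,0,0,0.96],[0,0,0,0.96],[0,0,0,0.96],[0,0,0,0.96],[0,0,0,0.96],[0,0,0,0.96],[0,0,0,0.96],[0,0,0,0.96]]'
python3 -c "
from h import *
plan([.4635,.2772,.08],-36.8)
im,d,K=snap('wrist','w2')"
```

```text
time: 5.2
tool_pos: [0.475, 0.28, 0.1564]
ee_rot: [-179.3, -1.2, 11.9]
wrist_force: [0.5, 0.1, -0.3]
grip_width: 0.0855
time: 6.32
tool_pos: [0.4854, 0.2927, 0.1561]
ee_rot: [-177.2, -0.7, -38.8]
wrist_force: [-0.2, -1.0, -0.1]
grip_width: 0.0856
t 6.33 pos [0.4854 0.2927 0.1561] rot [-177.2   -0.7  -38.8] F [-0.2 -1.  -0.1] w 0.0856 | units [-0.16  0.59  1.49] turn -0.35
```

View pics/w2.png

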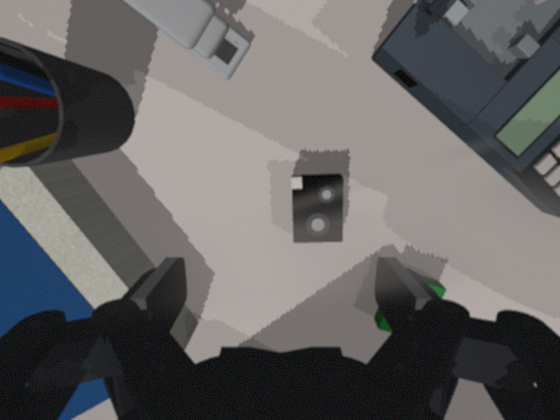

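```bash
python3 -m jog '[[0,0,0.5,-0.35],[0,0,0,0]]'
python3 - <<'E'
from h import *
im,d,K=load('w2'); P=cloud(d,K); z=P[...,2]
c=np.zeros(d.shape,bool); c[165:250,282:352]=1
m=c&(z>.015)&(z<.03); q=P[m]; r=cv2.minAreaRect((q[:,:2]*1000).astype(np.float32)); print(m.sum(),np.round(r[0],1),np.round(r[1],1),round(r[2],1),np.median(q[:,2]).round(4))
cs=[ray(K,u,v,.020)for u,v in[(292,175),(342,175),(342,242),(292,242)]]; print(np.array(cs).round(4),np.mean(cs,0).round(4))
plan([.4635,.2772,.08],-36.8)
E
```

```text
time: 6.62
tool_pos: [0.4883, 0.2947, 0.131]
ee_rot: [-177.0, -0.9, -36.7]
wrist_force: [-0.1, -0.3, 0.3]
grip_width: 0.0853
3341 [463.4 276.8] [45.8 62.2] 53.6 0.0205
[[0.5024 0.2751 0.02  ]
 [0.475  0.2405 0.02  ]
 [0.4242 0.2775 0.02  ]
 [0.4528 0.3143 0.02  ]] [0.4636 0.2768 0.02  ]
t 6.62 pos [0.4883 0.2947 0.131 ] rot [-177.    -0.9  -36.7] F [-0.1 -0.3  0.3] w 0.0853 | units [-0.2   0.63  0.98] turn 0.02
```

```bash
python3 -m jog '[[-0.1,0.32,0.3,0],[-0.1,0.3,0.3,0],[0,0,0.4,0],[0,0,0,0]]'
python3 -c "
from h import *
plan([.4634,.2769,.005],-36.5)"
```

```text
time: 7.12
tool_pos: [0.468, 0.2794, 0.0812]
ee_rot: [-176.5, -1.1, -36.7]
wrist_force: [-0.1, -0.0, -0.0]
grip_width: 0.0851
t 7.12 pos [0.468  0.2794 0.0812] rot [-176.5   -1.1  -36.7] F [-0.1 -0.  -0. ] w 0.0851 | units [-0.07  0.19  1.51] turn -0.03
```

```bash
python3 -m jog '[[-0.07,0.19,0.75,0],[0,0,0.65,0],[0,0,0,0]]'
python3 -c "
from h import *
plan([.4634,.2769,.005],-36.5)"
```

```text
time: 7.5
tool_pos: [0.4681, 0.2794, 0.0133]
ee_rot: [-175.9, -1.3, -36.7]
wrist_force: [0.1, 0.2, 0.3]
grip_width: 0.0854
t 7.5 pos [0.4681 0.2794 0.0133] rot [-175.9   -1.3  -36.7] F [0.1 0.2 0.3] w 0.0854 | units [-0.05  0.11  0.16] turn -0.03
```

```bash
python3 -m jog '[[0,0,0,0],[0,0,0,0],[0,0,0,0]]'; python3 -m jog '[[0,0,-0.6,0],[0,0,-0.6,0]]';python3 -m jog '[[0,0,-0.6,0],[0,0,-0.6,0]]'; python3 -c "
from h import *
print(sensors.state()['q'])
plan([.4634,.2769,.005],-36.5)"
```

```text
time: 7.88
tool_pos: [0.4706, 0.2808, 0.0173]
ee_rot: [-175.6, -1.5, -36.7]
wrist_force: [-0.2, -0.1, 0.4]
grip_width: 0.0854
time: 8.12
tool_pos: [0.4659, 0.2777, 0.0778]
ee_rot: [-175.7, -1.4, -36.7]
wrist_force: [-0.3, 0.3, 0.6]
grip_width: 0.0855
time: 8.38
tool_pos: [0.4617, 0.2748, 0.1407]
ee_rot: [-175.7, -1.4, -36.7]
wrist_force: [0.1, 0.6, -0.4]
grip_width: 0.0853
[ -42.05019322   26.97367863    8.5509675   123.82146141   -9.28046185
   25.17879291 -152.93071491]
t 8.38 pos [0.4617 0.2748 0.1407] rot [-175.7   -1.4  -36.7] F [ 0.1  0.6 -0.4] w 0.0853 | units [-0.06  0.15  2.71] turn -0.03
```

```bash
for i in 1 2 3; do python3 -m jog '[[0,0,0,0],[0,0,0,0],[0,0,0,0],[0,0,0,0]]'; done; python3 -c "
from h import *
print(sensors.state()['q'])"
```

```text
time: 8.88
tool_pos: [0.4616, 0.275, 0.142]
ee_rot: [-175.5, -1.4, -36.6]
wrist_force: [0.1, 0.2, -0.4]
grip_width: 0.0853
time: 9.38
tool_pos: [0.4611, 0.2746, 0.1407]
ee_rot: [-175.7, -1.4, -36.7]
wrist_force: [-0.2, -0.5, -0.3]
grip_width: 0.0856
time: 9.88
tool_pos: [0.4612, 0.2746, 0.1408]
ee_rot: [-175.6, -1.4, -36.7]
wrist_force: [-0.7, -0.7, 0.2]
grip_width: 0.0855
[ -42.04780983   26.93209637    8.53089831  123.88595627   -9.27930406
   25.13818642 -152.93062842]
```

```bash
python3 -m jog '[[-0.02,0.08,0.9,0],[-0.02,0.08,0.9,0],[0,0,0.4,0],[0,0,0,0]]';python3 -c "
from h import *
plan([.4634,.2769,.005],-36.5)"
```

```text
time: 10.38
tool_pos: [0.4647, 0.2766, 0.029]
ee_rot: [-175.3, -1.5, -36.6]
wrist_force: [-0.2, 0.1, 1.1]
grip_width: 0.0852
t 10.38 pos [0.4647 0.2766 0.029 ] rot [-175.3   -1.5  -36.6] F [-0.2  0.1  1.1] w 0.0852 | units [-0.04  0.05  0.48] turn -0.03
```

```bash
python3 -m jog '[[-0.04,0.05,0.5,-0.03],[0,0,0,0]]';python3 -c "
from h import *
plan([.4634,.2769,.005],-36.5)"
```

```text
time: 10.62
tool_pos: [0.4645, 0.2776, 0.0051]
ee_rot: [-175.2, -1.6, -36.5]
wrist_force: [-0.0, -0.6, 0.1]
grip_width: 0.0854
t 10.62 pos [0.4645 0.2776 0.0051] rot [-175.2   -1.6  -36.5] F [-0.  -0.6  0.1] w 0.0854 | units [-0.01  0.02 -0.  ] turn 0.0
```

```bash
python3 -m jog '[[0,0,0,0],[0,0,0,0],[0,0,0,0],[0,0,0,0],[0,0,0,0],[0,0,0,0]]' 1 30
python3 -m jog '[[0,0,-0.6,0],[0,0,-1,0],[0,0,-0.9,0],[0,0,0,0]]'
python3 -c "
from h import *
plan(pr(46,0,120),12.7)"
```

```text
time: 11.38
tool_pos: [0.4667, 0.2789, 0.0093]
ee_rot: [-174.8, -1.7, -36.5]
wrist_force: [0.3, -0.3, -0.7]
grip_width: 0.045
time: 11.88
tool_pos: [0.4565, 0.2717, 0.1359]
ee_rot: [-175.0, -1.6, -36.5]
wrist_force: [-0.9, -0.4, -0.2]
grip_width: 0.0455
t 11.88 pos [0.4565 0.2717 0.1359] rot [-175.    -1.6  -36.5] F [-0.9 -0.4 -0.2] w 0.0455 | units [3.32 2.85 0.16] turn -8.59
```

```bash
python3 -m jog '[[0,0,-0.3,-0.95],[0,0,0,-0.95],[0,0,0,-0.95],[0,0,0,-0.95],[0,0,0,-0.95],[0,0,0,-0.95],[0,0,0,-0.95],[0,0,0,-0.95],[0,0,0,-0.95],[0,0,0,0]]'
python3 -c "
from h import *
plan(pr(46,0,120),12.7); print(sensors.state()['q'])"
```

```text
time: 13.12
tool_pos: [0.4481, 0.2674, 0.1401]
ee_rot: [-178.4, -3.8, 14.1]
wrist_force: [0.1, -0.2, -1.7]
grip_width: 0.0458
t 13.12 pos [0.4481 0.2674 0.1401] rot [-178.4   -3.8   14.1] F [ 0.1 -0.2 -1.7] w 0.0458 | units [0.08 4.34 0.28] turn 0.25
[ -31.9003004    26.06661108   -4.99299114  124.98328609    4.97820995
   24.97614194 -116.54722829]
```

```bash
python3 -m jog '[[0,0.8,0,0.25],[0,0.9,0,0],[0.02,0.9,0,0],[0.02,0.9,0,0],[0.02,0.6,0,0],[0,0,0,0]]'
python3 -c "
from h import *
plan(pr(46,0,80),12.7)
im,d,K=snap('wrist','w3')"
```

```text
time: 13.88
tool_pos: [0.4974, 0.0643, 0.1295]
ee_rot: [-178.1, -3.5, 12.2]
wrist_force: [-0.4, -0.1, -0.7]
grip_width: 0.0453
t 13.88 pos [0.4974 0.0643 0.1295] rot [-178.1   -3.5   12.2] F [-0.4 -0.1 -0.7] w 0.0453 | units [0.09 0.17 0.99] turn -0.08
```

View pics/w3.png

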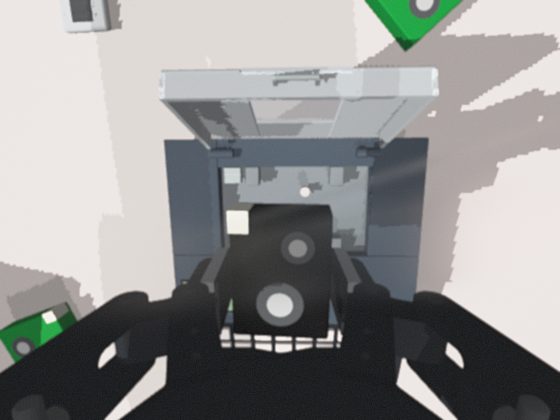

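The cassette is held squarely: top face about (240,205)–(330,335), white corner at (238,222) towards the print head (232,175). Now I measure its offset and tilt in the grip, and the well edges.

```bash
python3 - <<'E'
from h import *
im,d,K=load('w3'); P=cloud(d,K); z=P[...,2]
m=np.zeros(d.shape,bool); m[200:345,225:345]=1
print('depth hist',np.histogram(z[m&(d>0)],bins=np.arange(.02,.22,.01)))
g=im.max(2)
mm=m&(d>0)&(z>.125)&(z<.17); mm[:,:232]=0; mm[:,336:]=0
q=P[mm]; A_=np.c_[q[:,:2],np.ones(len(q))]
for _ in range(5):
    c=np.linalg.lstsq(A_,q[:,2],rcond=None)[0]; e=abs(A_@c-q[:,2]); k=e<.002; A_,q=A_[k],q[k]
print(len(q),'slope',c[:2].round(3),'z0',np.median(q[:,2]).round(4))
r=cv2.minAreaRect((q[:,:2]*1000).astype(np.float32)); print(np.round(r[0],1),np.round(r[1],1),round(r[2],1))
w=(im.min(2)>170)&m; w[:,260:]=0; w[240:]=0; print('white corner',P[w].mean(0).round(4),w.sum())
# well edges in printer frame at deck height
for v in (170,185):
  for u in range(160,435,1):
    pass
a=Y(A); R=np.array([[np.cos(a),np.sin(a)],[-np.sin(a),np.cos(a)]])
L=((P[...,:2]-O)@R.T)*1000
for v in (165,180,195):
  row=[(u,int(L[v,u,0]),int(L[v,u,1]),int(z[v,u]*1000)) for u in range(150,440) if d[v,u]>0]
  ed=[(a_,b_) for a_,b_ in zip(row,row[1:]) if abs(a_[3]-b_[3])>6]; print(v,ed)
print(L[250,190],z[250,190],L[250,400],z[250,400])
dk=(abs(z-.045)<.003)&(L[...,0]>5)&(L[...,0]<115); yy=L[dk]; print('deck y range',np.percentile(yy[:,1],[.5,99.5]),'x max',np.percentile(yy[:,0],99.5))
E
```

```text
depth hist (array([    0,  1673,   857,     0,     0,     0,     0,     0,     0,
           0,   227,  1039, 12535,   514,   401,     7,     0,     0,
          50]), array([0.02, 0.03, 0.04, 0.05, 0.06, 0.07, 0.08, 0.09, 0.1 , 0.11, 0.12,
       0.13, 0.14, 0.15, 0.16, 0.17, 0.18, 0.19, 0.2 , 0.21]))
11604 slope [ 0.035 -0.047] z0 0.142
[496.   63.2] [63.3 46.4] 10.0
white corner [0.5165 0.0882 0.1406] 489
165 [((165, 79, 112, 0), (166, 82, 93, 45)), ((426, 80, -94, 45), (427, 77, -114, 0))]
180 [((166, 66, 113, 0), (167, 70, 94, 44)), ((224, 69, 53, 34), (225, 70, 51, 43)), ((241, 70, 39, 39), (242, 69, 40, 32)), ((245, 69, 37, 33), (246, 70, 35, 44)), ((259, 70, 25, 42), (260, 69, 25, 35)), ((328, 69, -26, 34), (329, 70, -26, 41)), ((343, 70, -35, 45), (344, 69, -38, 33)), ((425, 70, -94, 45), (426, 65, -113, 1))]
195 [((167, 52, 113, 0), (168, 59, 94, 45)), ((301, 57, -5, 34), (302, 58, -6, 41)), ((307, 58, -9, 42), (308, 57, -10, 33)), ((423, 58, -94, 44), (424, 52, -113, 1))]
[16.77033185 80.27414737] 0.04612249669663411 [ 16.91099081 -80.49451899] 0.044884467459015434
deck y range [-94.206787    94.08010551] x max 102.05939319067888
```

```bash
python3 -m jog '[[0.1,0.1,0.5,-0.08],[0.05,0.05,0.6,0],[0,0,0,0]]'
python3 -c "
from h import *
plan([.5085,.0603,.048],12.7)"
```

```text
time: 14.3
tool_pos: [0.5086, 0.0683, 0.0738]
ee_rot: [-177.9, -3.6, 13.1]
wrist_force: [-1.2, 0.4, -0.9]
grip_width: 0.0453
t 14.3 pos [0.5086 0.0683 0.0738] rot [-177.9   -3.6   13.1] F [-1.2  0.4 -0.9] w 0.0453 | units [-0.07  0.17  0.51] turn 0.07
```

```bash
python3 -m jog '[[-0.02,0.17,0.1,0.07],[-0.02,0.03,0.15,0],[0,0,0,0]]'
python3 -c "
from h import *
plan([.5085,.0603,.046],12.7)
im,d,K=snap('wrist','w4'); im,d,K=snap('top','t4')
P=cloud(*load('w4')[1:]);z=P[...,2]
a=Y(A); R=np.array([[np.cos(a),np.sin(a)],[-np.sin(a),np.cos(a)]]); L=((P[...,:2]-O)@R.T)*1000
m=np.zeros(z.shape,bool); m[195:350,225:345]=1; m&=(z>.077)&(z<.1)
r=cv2.minAreaRect(L[m].astype(np.float32)); print('cass in printer frame',np.round(r[0],1),np.round(r[1],1),round(r[2],1),np.median(z[m]))
"
```

```text
time: 14.68
tool_pos: [0.5099, 0.0604, 0.0619]
ee_rot: [-177.9, -3.7, 12.8]
wrist_force: [0.7, -0.8, -1.9]
grip_width: 0.0453
t 14.68 pos [0.5099 0.0604 0.0619] rot [-177.9   -3.7   12.8] F [ 0.7 -0.8 -1.9] w 0.0453 | units [-0.05  0.01  0.32] turn 0.02
cass in printer frame [58.  -1.4] [51.8 41.7] 89.5 0.08657531595817312
```

View pics/w4.png

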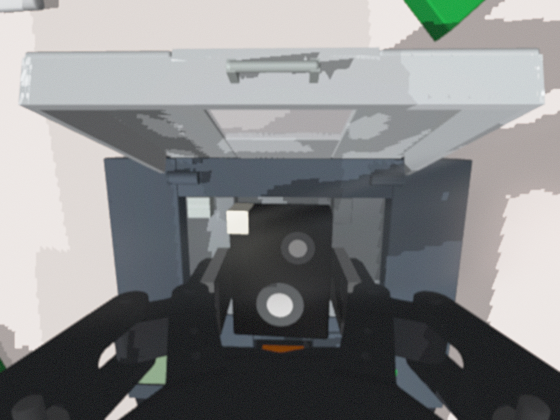

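The cassette sits over the bay with its white corner (238,220) towards the print head (198,207). I lower it the rest of the way.

```bash
python3 -m jog '[[-0.06,0.01,0.18,0.02],[0,0,0.12,0],[0,0,0.05,0],[0,0,0,0]]'
python3 -c "
from h import *
plan([.5085,.0603,.043],12.7)"
```

```text
time: 15.28
tool_pos: [0.5085, 0.0603, 0.0437]
ee_rot: [-177.9, -3.8, 12.7]
wrist_force: [-0.6, 0.3, -0.4]
grip_width: 0.0455
t 15.28 pos [0.5085 0.0603 0.0437] rot [-177.9   -3.8   12.7] F [-0.6  0.3 -0.4] w 0.0455 | units [-0.   -0.    0.01] turn 0.0
```

```bash
for i in 1 2; do python3 -m jog '[[0,0,0.035,0],[0,0,0,0]]'; done
```

```text
time: 15.52
tool_pos: [0.509, 0.0604, 0.0425]
ee_rot: [-177.9, -3.8, 12.7]
wrist_force: [-0.4, -1.1, 3.5]
grip_width: 0.045
time: 15.78
tool_pos: [0.5094, 0.0604, 0.0419]
ee_rot: [-177.9, -3.8, 12.7]
wrist_force: [-0.3, 0.3, 1.7]
grip_width: 0.0452
```

```bash
python3 -m jog '[[0,0,0,0],[0,0,0,0],[0,0,0,0],[0,0,0,0]]' -0.36
python3 -m jog '[[0,0,-0.4,0],[0,0,-0.6,0],[0,0,-0.9,0],[0,0,-0.9,0],[0,0,0,0]]'
python3 -c "
from h import *
plan(pr(46,0,150),12.7)
im,d,K=snap('wrist','w5')"
```

```text
time: 16.27
tool_pos: [0.5099, 0.0605, 0.0417]
ee_rot: [-177.9, -3.9, 12.7]
wrist_force: [-0.1, -0.0, 0.8]
grip_width: 0.0581
time: 16.9
tool_pos: [0.5014, 0.0532, 0.1843]
ee_rot: [-177.9, -3.8, 12.7]
wrist_force: [-0.4, 0.4, 0.3]
grip_width: 0.0581
t 16.9 pos [0.5014 0.0532 0.1843] rot [-177.9   -3.8   12.7] F [-0.4  0.4  0.3] w 0.0581 | units [ 0.08 -0.07  0.7 ] turn 0.0
```

View pics/w5.png

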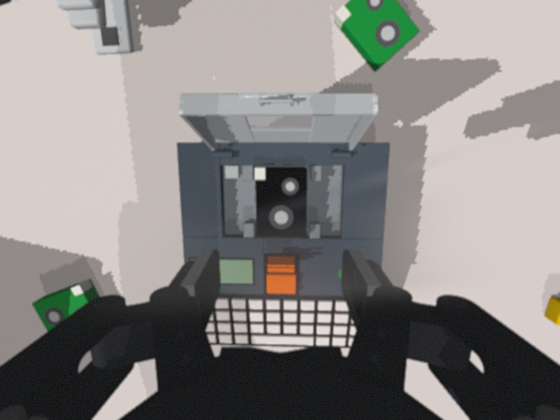

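```bash
python3 - <<'E'
from h import *
im,d,K=load('w5'); P=cloud(d,K); z=P[...,2]
a=Y(A); R=np.array([[np.cos(a),np.sin(a)],[-np.sin(a),np.cos(a)]]); L=((P[...,:2]-O)@R.T)*1000
m=np.zeros(z.shape,bool); m[160:242,253:312]=1; m&=(z>.049)&(z<.06)
r=cv2.minAreaRect(L[m].astype(np.float32)); print('cass',np.round(r[0],1),np.round(r[1],1),round(r[2],1))
q=L[m]; zz=z[m]; c=np.linalg.lstsq(np.c_[q,np.ones(len(q))],zz*1000,rcond=None)[0]; print('slope',c[:2].round(3),'z',np.median(zz).round(4))
w=m&(im.min(2)>170); w[190:]=0; w[:,275:]=0; print('white',L[w].mean(0).round(1),'want 73 20')
c=np.zeros(z.shape,bool); c[90:150,175:385]=1; c&=(z>.06)
print('cover x,z range',np.percentile(L[c][:,0],[1,99]).round(),np.percentile(z[c],[1,99]).round(3),'y',np.percentile(L[c][:,1],[1,99]).round())
dk=(abs(z-.045)<.003)&(L[...,0]>5)&(L[...,0]<115); print('deck',np.percentile(L[dk],[.5,99.5],axis=0).round(1).tolist())
E
```

```text
cass [48.   0.4] [62.2 46. ] 0.4
slope [ 0. -0.] z 0.0535
white [73.9 19.1] want 73 20
cover x,z range [ 98. 129.] [0.061 0.138] y [-59.  59.]
deck [[5.4, -94.2], [102.3, 94.0]]
```

The cassette lies flat (slope 0), middle and white corner about 1–2 mm from nominal, against 6 and 9 mm allowed. Next I close the fingers and go behind the cover.

```bash
python3 -m jog '[[0.7,-0.08,0,0],[0.9,0,0,0],[0.95,0,0,0],[0.1,0,0,0]]' 1
python3 -c "
from h import *
plan(pr(165,0,112),12.7)"
```

```text
time: 17.45
tool_pos: [0.626, 0.0858, 0.1834]
ee_rot: [-177.9, -2.8, 12.7]
wrist_force: [-1.1, -0.2, -0.5]
grip_width: 0.0002
t 17.45 pos [0.626  0.0858 0.1834] rot [-177.9   -2.8   12.7] F [-1.1 -0.2 -0.5] w 0.0002 | units [-0.14  0.05  1.42] turn 0.0
```

```bash
python3 -m jog '[[-0.05,0.03,0.7,0],[-0.05,0.02,0.7,0],[0,0,0,0]]'
python3 -c "
from h import *
for p in [(140,0,112),(110,0,117),(86,0,122)]: plan(pr(*p),12.7)"
```

```text
time: 17.82
tool_pos: [0.6204, 0.085, 0.1069]
ee_rot: [-177.8, -2.3, 12.8]
wrist_force: [-0.0, -0.1, 0.6]
grip_width: 0.0002
t 17.82 pos [0.6204 0.085  0.1069] rot [-177.8   -2.3   12.8] F [-0.  -0.1  0.6] w 0.0002 | units [-0.45  0.   -0.12] turn 0.01
t 17.82 pos [0.6204 0.085  0.1069] rot [-177.8   -2.3   12.8] F [-0.  -0.1  0.6] w 0.0002 | units [-1.05 -0.   -0.24] turn 0.01
t 17.82 pos [0.6204 0.085  0.1069] rot [-177.8   -2.3   12.8] F [-0.  -0.1  0.6] w 0.0002 | units [-1.53 -0.01 -0.36] turn 0.01
```

Pushing it over towards the front.

```bash
python3 -m jog '[[-0.4,0,-0.1,0],[-0.35,0,-0.07,0],[-0.35,0,-0.06,0],[-0.35,0,-0.06,0],[-0.1,0,-0.03,0]]'
python3 -c "
from h import *
for p in [(86,0,124),(63,0,117)]: plan(pr(*p),12.7)"
```

```text
time: 18.45
tool_pos: [0.5445, 0.0674, 0.1235]
ee_rot: [-177.9, -2.8, 12.8]
wrist_force: [0.6, -0.4, -0.4]
grip_width: 0.0
t 18.45 pos [0.5445 0.0674 0.1235] rot [-177.9   -2.8   12.8] F [ 0.6 -0.4 -0.4] w 0.0 | units [ 0.02 -0.01 -0.01] turn 0.01
t 18.45 pos [0.5445 0.0674 0.1235] rot [-177.9   -2.8   12.8] F [ 0.6 -0.4 -0.4] w 0.0 | units [-0.45 -0.    0.11] turn 0.01
```

```bash
cat >> h.py <<'E'
def cover(tag,cam='side'):
    im,d,K=snap(cam,tag); P=cloud(d,K); z=P[...,2]*1000
    a=Y(A); R=np.array([[np.cos(a),np.sin(a)],[-np.sin(a),np.cos(a)]]); L=((P[...,:2]-O)@R.T)*1000
    m=(d>0)&(abs(L[...,1])<58)&(abs(L[...,1])>25)&(L[...,0]>-10)&(L[...,0]<150)&(z>54)&(z<142)
    th=np.arctan2(z[m]-47,90-L[m][:,0]); rad=np.hypot(z[m]-47,90-L[m][:,0]); k=(rad<96)&(rad>60)
    h,e=np.histogram(th[k],bins=np.arange(-.1,2.1,.1)); print(cam,'front-edge polar angle hist',dict(zip(e.round(1).tolist(),h.tolist())))
E
python3 -c "
from h import *
cover('s5'); cover('w6','wrist'); cover('t6','top')"
```

```text
side front-edge polar angle hist {-0.1: 0, 0.0: 0, 0.1: 0, 0.2: 0, 0.3: 0, 0.4: 0, 0.5: 0, 0.6: 0, 0.7: 0, 0.8: 0, 0.9: 0, 1.0: 0, 1.1: 20, 1.2: 89, 1.3: 35, 1.4: 0, 1.5: 0, 1.6: 0, 1.7: 0, 1.8: 0, 1.9: 0}
wrist front-edge polar angle hist {-0.1: 0, 0.0: 0, 0.1: 0, 0.2: 0, 0.3: 0, 0.4: 0, 0.5: 0, 0.6: 0, 0.7: 0, 0.8: 0, 0.9: 0, 1.0: 0, 1.1: 0, 1.2: 0, 1.3: 2740, 1.4: 1918, 1.5: 0, 1.6: 0, 1.7: 0, 1.8: 0, 1.9: 0}
top front-edge polar angle hist {-0.1: 0, 0.0: 0, 0.1: 0, 0.2: 0, 0.3: 0, 0.4: 0, 0.5: 0, 0.6: 0, 0.7: 0, 0.8: 0, 0.9: 0, 1.0: 0, 1.1: 0, 1.2: 36, 1.3: 41, 1.4: 11, 1.5: 0, 1.6: 0, 1.7: 0, 1.8: 0, 1.9: 0}
```

The cover follows as planned (about 1.2 rad). I continue along the arc.

```bash
python3 -m jog '[[-0.25,0,0.05,0],[-0.22,0,0.08,0],[-0.2,0,0.14,0],[-0.18,0,0.17,0],[-0.15,0,0.2,0]]'
python3 -c "
from h import *
for p in [(31,0,83),(25,0,69),(22,0,60)]: plan(pr(*p),12.7)
cover('w7','wrist')"
```

```text
time: 19.23
tool_pos: [0.4968, 0.0574, 0.0871]
ee_rot: [-177.9, -2.9, 12.7]
wrist_force: [-0.2, -0.1, 1.9]
grip_width: -0.0002
t 19.23 pos [0.4968 0.0574 0.0871] rot [-177.9   -2.9   12.7] F [-0.2 -0.1  1.9] w -0.0002 | units [-0.11  0.01  0.08] turn 0.01
t 19.23 pos [0.4968 0.0574 0.0871] rot [-177.9   -2.9   12.7] F [-0.2 -0.1  1.9] w -0.0002 | units [-0.24  0.02  0.35] turn 0.01
t 19.23 pos [0.4968 0.0574 0.0871] rot [-177.9   -2.9   12.7] F [-0.2 -0.1  1.9] w -0.0002 | units [-0.31  0.03  0.53] turn 0.01
wrist front-edge polar angle hist {-0.1: 0, 0.0: 0, 0.1: 0, 0.2: 0, 0.3: 0, 0.4: 0, 0.5: 3701, 0.6: 1738, 0.7: 0, 0.8: 0, 0.9: 0, 1.0: 8, 1.1: 1, 1.2: 0, 1.3: 0, 1.4: 0, 1.5: 0, 1.6: 0, 1.7: 0, 1.8: 0, 1.9: 0}
```

```bash
python3 -m jog '[[-0.15,0.01,0.15,0],[-0.12,0.01,0.2,0],[-0.04,0,0.1,0],[0,0,0,0]]'
python3 -c "
from h import *
for p in [(23,0,62),(22,0,59)]: plan(pr(*p),12.7)
cover('w8','wrist')"
```

```text
time: 19.77
tool_pos: [0.4814, 0.0544, 0.0605]
ee_rot: [-177.8, -2.9, 12.8]
wrist_force: [-0.7, -0.1, 2.0]
grip_width: -0.0005
t 19.77 pos [0.4814 0.0544 0.0605] rot [-177.8   -2.9   12.8] F [-0.7 -0.1  2. ] w -0.0005 | units [ 0.05  0.02 -0.03] turn 0.01
t 19.77 pos [0.4814 0.0544 0.0605] rot [-177.8   -2.9   12.8] F [-0.7 -0.1  2. ] w -0.0005 | units [0.03 0.02 0.03] turn 0.01
wrist front-edge polar angle hist {-0.1: 0, 0.0: 0, 0.1: 4394, 0.2: 2116, 0.3: 0, 0.4: 0, 0.5: 0, 0.6: 0, 0.7: 37, 0.8: 1754, 0.9: 8, 1.0: 0, 1.1: 0, 1.2: 0, 1.3: 0, 1.4: 0, 1.5: 0, 1.6: 0, 1.7: 0, 1.8: 0, 1.9: 0}
```

```bash
python3 -m jog '[[0,0,0.05,0],[0,0,0,0]]'; python3 -m jog '[[0,0,0.05,0],[0,0,0,0]]';python3 -m jog '[[0,0,0.05,0],[0,0,0,0]]'
python3 -c "
from h import *
plan(pr(22,0,59),12.7)"
```

```text
time: 20.08
tool_pos: [0.4812, 0.0543, 0.0589]
ee_rot: [-177.9, -2.8, 12.8]
wrist_force: [-1.1, 0.5, 9.6]
grip_width: 0.0001
time: 20.32
tool_pos: [0.4811, 0.0543, 0.0586]
ee_rot: [-177.9, -2.9, 12.8]
wrist_force: [-1.5, -0.5, 12.5]
grip_width: -0.0002
time: 20.58
tool_pos: [0.4812, 0.0543, 0.0587]
ee_rot: [-177.9, -3.0, 12.8]
wrist_force: [-0.5, 0.0, 11.1]
grip_width: 0.0001
t 20.57 pos [0.4812 0.0543 0.0587] rot [-177.9   -3.    12.8] F [-0.5  0.  11.1] w 0.0001 | units [ 0.03  0.02 -0.01] turn 0.01
```

```bash
python3 -m jog '[[0,0,0.1,0],[0,0,0,0],[0,0,0,0]]'; python3 -m jog '[[0,0,-0.3,0],[0,0,-0.8,0],[0,0,-1,0],[0,0,-0.9,0],[-0.2,0,0,0],[0,0,0,0],[0,0,0,0],[0,0,0,0],[0,0,0,0]]'
python3 -c "
from h import *
cover('w9','wrist'); cover('s9','side')
im=load('w9')[0]; cv2.imwrite('pics/w9c.png',im)"
```

```text
time: 20.95
tool_pos: [0.4812, 0.0543, 0.0592]
ee_rot: [-178.0, -3.1, 12.8]
wrist_force: [-1.3, 0.0, 7.3]
grip_width: 0.0002
time: 22.08
tool_pos: [0.4604, 0.0444, 0.2117]
ee_rot: [-178.0, -2.6, 12.8]
wrist_force: [0.7, -0.2, 0.4]
grip_width: 0.0003
wrist front-edge polar angle hist {-0.1: 0, 0.0: 0, 0.1: 1193, 0.2: 1065, 0.3: 0, 0.4: 0, 0.5: 0, 0.6: 0, 0.7: 0, 0.8: 0, 0.9: 0, 1.0: 0, 1.1: 0, 1.2: 0, 1.3: 0, 1.4: 0, 1.5: 0, 1.6: 0, 1.7: 0, 1.8: 0, 1.9: 0}
side front-edge polar angle hist {-0.1: 0, 0.0: 8, 0.1: 205, 0.2: 52, 0.3: 0, 0.4: 0, 0.5: 0, 0.6: 0, 0.7: 0, 0.8: 0, 0.9: 0, 1.0: 0, 1.1: 0, 1.2: 0, 1.3: 0, 1.4: 0, 1.5: 0, 1.6: 0, 1.7: 0, 1.8: 0, 1.9: 0}
```

View pics/w9c.png

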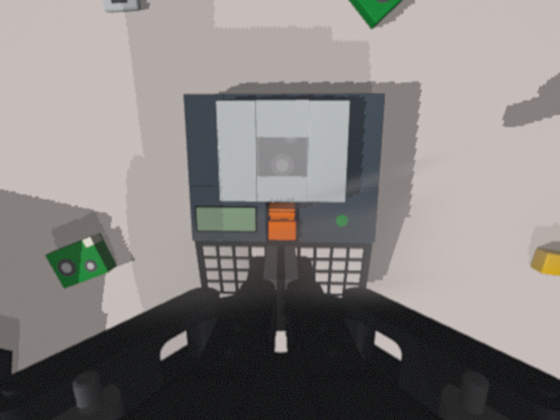

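The cover is shut at (283,150), and the latch pad at (282,228) looks at rest. Before handing in, I check flatness numerically and compare the other objects with the first picture.

```bash
python3 - <<'E'
from h import *
im,d,K=load('w9'); P=cloud(d,K); z=P[...,2]*1000
for n,(v0,v1,u0,u1) in dict(front=(192,198,225,245),back=(106,114,225,245),pad=(222,236,274,292)).items(): print(n,np.median(z[v0:v1,u0:u1]).round(1))
a=load('side0')[0]; b,_,_=snap('side','s10')
df=cv2.absdiff(a,b).max(2)>60
for n,(u0,u1,v0,v1) in dict(stapler=(265,320,160,195),sharp=(280,315,330,368),clip=(375,412,295,335),pot=(255,292,118,178),glue=(335,358,168,212),green=(322,355,214,242)).items(): print(n,df[v0:v1,u0:u1].mean().round(3))
print(sensors.state()['wrist_force'].round(1)); ticket.finish_job()
E
```

```text
front 61.9
back 61.5
pad 51.3
stapler 0.0
sharp 0.0
clip 0.0
pot 0.003
glue 0.0
green 0.0
[-0.8  0.   0.2]
the job is handed in; nothing more can be done
```

I pressed the thumb latch, the cover sprang up, and I set the black cassette into the bay with its white corner at the print head. I then pushed the cover shut and handed the job in at about 22 s, with the arm clear above the printer.

**Cassette:** after release it lay flat, with its middle about 2 mm from its place in x (part of that is a 1–2 mm uncertainty in the printer's pose) and 0.4 mm in y. The white corner was about 1 mm from its place. I didn't measure it again once the cover was shut.

**Cover and latch:** 0.5 s after I let go the cover was still shut, 61.9 mm high at the front and 61.5 mm at the back. The pad was back at 51.3 mm, its rest height. I judged the snap from this and from the stop felt at 10–12 N, because the joint values can't be read directly.

**Other things:** the stapler, sharpener, binder clip, pen pot, glue stick and the one green look-alike I checked showed no visible change in the side picture.

**Off plan:** the tool drifted to about 5° of tilt during the moves, so the cassette touched down tilted about 3° and settled flat on release. No final check failed.

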